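# Lay out a beam line on the optical rail

## Task

Lay out the beam line on the optical rail: stand the objective on the carrier nearest the lamp, the stubby grey pedestal on the middle carrier with the sample puck centred on top of it, and behind the pedestal, on the carrier farthest from the lamp, the mirror mount with its round mirror facing back along the rail to the lamp. Each stands upright in the middle of its carrier; leave the dropper bottle and the wafer box where they are.

Things in the scene. Friction and masses are not known exactly. Their poses are not given: they have to be found in the camera images.
- objective: spare microscope objective standing upright, 27 mm across, 50 mm tall, white barrel with a dark foot and a stepped narrower nose on top (barrel 25 mm across from 10 to 32 mm up, 23 mm from 34 to 44). Loose, about 130 g. Origin at the centre of its underside, z up
- pedestal: plain grey-painted metal pedestal, a stubby cylinder 32 mm across and 30 mm tall with a flat top and a slightly waisted middle (30 mm across from 6 to 24 mm up). Loose, about 80 g. Origin at the centre of its underside, z up
- puck: aluminium sample puck, a flat disc 25 mm across and 10 mm tall with a small dark square chip on top. Loose, about 45 g. Origin at the centre of its underside, z up
- mirror_mount: small black mirror mount standing upright: two square plates 34 mm wide (its y) and 34 mm tall, 38 mm overall along its x with the round bright mirror (22 mm) on its -x side and two adjuster knobs on its +x side. Origin at the centre of its underside, z up; the plates span x = -16 to +7 mm, so it is gripped across y with the pads about 4 mm to the -x side of the origin. Loose, about 110 g. It starts with the mirror roughly towards the robot
- carrier_1: one of three alike dark-steel carriers clamped on the aluminium optical rail (fixed; numbers say nothing about their order, which changes). Flat square top 56 x 56 mm at height 35 mm, a small bright hole in its middle, a clamp screw on one side. Origin on the desk below the middle of the top; its x axis runs along the rail, z up. The three stand 78 to 102 mm apart centre to centre, between the lamp and the beam stop
- carrier_2: one of three alike dark-steel carriers clamped on the aluminium optical rail (fixed; numbers say nothing about their order, which changes). Flat square top 56 x 56 mm at height 35 mm, a small bright hole in its middle, a clamp screw on one side. Origin on the desk below the middle of the top; its x axis runs along the rail, z up. The three stand 78 to 102 mm apart centre to centre, between the lamp and the beam stop
- carrier_3: one of three alike dark-steel carriers clamped on the aluminium optical rail (fixed; numbers say nothing about their order, which changes). Flat square top 56 x 56 mm at height 35 mm, a small bright hole in its middle, a clamp screw on one side. Origin on the desk below the middle of the top; its x axis runs along the rail, z up. The three stand 78 to 102 mm apart centre to centre, between the lamp and the beam stop
- lamp: fixed lamp at one end of the rail (either end): round black ribbed housing 39 mm across with a white dome, 95 mm tall in all. Origin on the desk below its middle. The centres of the nearest, middle and farthest carrier are about 85, 175 and 265 mm from it (each give or take 6 mm). At the other end of the rail stands a fixed upright black plate, the beam stop, 87 mm tall. Rail 40 mm wide, 20 mm high, 420 mm long, running roughly left to right
- dropper_bottle: bystander: amber dropper bottle with black bulb, 33 mm across, 94 mm tall. Loose; origin at the centre of its underside
- wafer_box: bystander: round white wafer box, 66 mm across, 18 mm tall. Loose; origin at the centre of its underside

How it is judged (in metres and radians):
At the end, for the whole second after the job is handed in: Upright, released, at rest, within 12 mm of the carrier's middle: objective on the carrier nearest the lamp, pedestal on the middle one, mirror mount on the farthest, mirror (-x) to the lamp within about 22 degrees; the puck flat on the pedestal, within 8 mm of its axis ((horizontal distance between objective and carrier_1 below 0.012 m or horizontal distance between objective and carrier_2 below 0.012 m or horizontal distance between objective and carrier_3 below 0.012 m) and horizontal distance between objective and lamp below 0.125 m and (horizontal distance between pedestal and carrier_1 below 0.012 m or horizontal distance between pedestal and carrier_2 below 0.012 m or horizontal distance between pedestal and carrier_3 below 0.012 m) and horizontal distance between pedestal and lamp between 0.14 and 0.21 m and (horizontal distance between mirror_mount and carrier_1 below 0.012 m or horizontal distance between mirror_mount and carrier_2 below 0.012 m or horizontal distance between mirror_mount and carrier_3 below 0.012 m) and horizontal distance between mirror_mount and lamp above 0.225 m and x of lamp in the frame of mirror_mount below -0.18 m and y of lamp in the frame of mirror_mount between -0.1 and 0.1 m and horizontal distance between puck and pedestal below 0.008 m and height (world z) of objective between 0.032 and 0.038 m and angle between each of objective, pedestal, mirror_mount, puck's own z axis and vertical below 0.1 rad and linear speed of each of objective, pedestal, mirror_mount, puck below 0.02 m/s and height (world z) of pedestal between 0.032 and 0.038 m and height (world z) of mirror_mount between 0.032 and 0.038 m and height (world z) of puck between 0.062 and 0.068 m); the robot touches nothing.
It fails at once if the dropper bottle was shifted by more than 15 mm (distance of dropper_bottle from where it was at the start of the episode above 0.015 m).
It fails at once if the wafer box was shifted by more than 15 mm (distance of wafer_box from where it was at the start of the episode above 0.015 m).
It also fails if it takes over 106 s, if anything falls off the work surface, if the arm or the gripper's body presses on something with over 40 N, if the wrist force passes 120 N, or if a joint passes its speed limit or range.

## Robot

A 6-joint arm with a two-finger parallel gripper is mounted at the origin on a cart in front of the work surface, level with it; the furniture and walls round the work are solid. World frame = base frame: x ahead of the robot, y to its left, z up, the work surface at z = 0. Lengths are in mm, angles in rad, forces in N, time in s.
With the tool pointing down it reaches from about 400 to 925 mm from the base axis. Payload 3.4 kg.
Tool frame: the origin (TCP) lies midway between the tips of the shut fingers; the grasp point (between the pads) lies 19 mm behind it; z points along the fingers, y is the direction in which the jaws open and shut (so a half turn about z gives the same grasp; the last joint's range is limited). The gripper opens to 85 mm and grips with 20 to 120 N. Pads are 22 mm wide; open, the fingers measure 114 mm over their backs; the gripper's body (76 mm by 85 mm) begins 54 mm behind the grasp point. The pads swing forward as they close: fully open they stand 13 mm farther back than shut.
Start: joints at [-1.319, 0.307, 1.506, -0, 1.328, -0.073], TCP at [183.47, -544.95, 231.305] pointing down, gripper open.
Joint ranges: [-3.12, 3.12], [-1.05, 2.28], [0.14, 2.33], [-1.42, 4.57], [0.1, 2.73], [-2.68, 2.68]. Speed limits (rad/s): [2.57, 2.57, 3.14, 3.14, 3.14, 3.14].

## Interface

Orientations are given as a unit quaternion [w, x, y, z].
In Python, from bench import status, vision, ticket gives the robot as it stands.
- The arm moves only by the shell command python3 -m creep 'ROWS' [FORCE]. ROWS is JSON, a list of rows, each a list of 7 numbers: the shift along the tool's x, y, z in m, then the turn, a rotation vector about the tool's x, y, z in rad, then the gripper command: -1 is shut, 1 is fully open, values between are in proportion. In form: [[x, y, z, ax, ay, az, gripper], ...]. A call has 1 to 10 rows; each row shifts and turns the commanded pose from where the row before left it, along the tool's axes as they then stand; what a row does not reach is not made up. A row lasts 1/8 s, in which the tool goes at most 62.5 mm and 10.7 degrees, less where a joint would pass 70% of its speed; a pose out of reach is approached as far as the arm can. A call with a gripper value outside its range is refused whole. The fingers move at their own pace and stop on an object; FORCE is the grip in N (left out, the last holds). Time passes only in rows, so rows that do not move let the fingers close. It gives the time, the measured TCP pose, the force and the opening at its end, in the units of the state.
- status.observe(): the state, without advancing time (a new reading comes with each control period).
- vision.camera(name): name is "scene" or "top"; returns the picture (384x512x3 uint8, blue, green, red); there is no depth.
- vision.camera_info(name): a dict with "intrinsics" (3x3 intrinsics, pixels), "k1" (the pictures are not rectified: a ray, as slopes to the right and down, at radius r is drawn at 1 + k1 r^2 times it, then the intrinsics apply), "T" (4x4, takes a point from camera to world coordinates). Camera axes: x right, y down, z forward; pixel columns grow to the right and rows downward; lengths in mm; the calibration is good to about 2 mm. A picture is of the moment at which its call begins. camera_info takes no time and is no camera call.
- ticket.finish_job(): hands the job in, once; it reports no verdict.
The state is a dict: "time_s": time; "joint_pos": joint angles; "joint_vel": joint speeds; "effort": joint torques, N m; "position": TCP position; "tcp_rot": TCP orientation; "ft_force": force on the tool from outside, world axes, zero at the start; "moment": the same for the moment, N m; "width": opening from 0.0 (shut) to 1.0 (fully open).
Only numpy, scipy, OpenCV 4.12 (cv2) and the standard library are available. Lean on these libraries where they do the work, as an engineer would, in place of code of your own. Each camera call takes 0.05 s, during which the arm holds its last target. There are 200 camera calls.

## Working session

There is one attempt and no reset: what is moved stays moved. The work goes in short steps, Python scripts to look and compute and a shell command to move; the robot and the scene stay as the last step left them, time stands still between calls to the robot, and variables do not carry over. Pictures are saved under pics/ and viewed, about 12 in all and at most 16, crops included, and the job is handed in when it is done.

```bash
mkdir -p pics; ls; python3 - <<'E'
from bench import status, vision
import cv2,numpy as np
print(status.observe())
for n in("scene","top"):
    im=vision.camera(n); cv2.imwrite(f"pics/{n}0.png",im)
    i=vision.camera_info(n); print(n,np.round(i["intrinsics"],1).tolist(),i["k1"],np.round(i["T"],3).tolist())
E
```

```text
pics
{'time_s': 0.0, 'joint_pos': array([-1.31950091e+00,  3.07529386e-01,  1.50770228e+00,  2.92862474e-05,
        1.32839478e+00, -7.34942526e-02]), 'joint_vel': array([ 5.79969579e-05,  1.41286442e-03,  1.88071992e-05, -1.24977185e-03,
       -1.60842362e-03, -5.32529295e-04]), 'effort': array([-7.81316703e-04, -4.57557750e+01, -2.51916307e+01, -2.11262609e-04,
        1.31959881e-02,  2.67125692e-06]), 'position': array([ 183.29982964, -544.24770083,  230.39512386]), 'tcp_rot': array([-1.01414484e-03,  9.86842972e-01,  1.61678428e-01, -7.61285519e-05]), 'ft_force': array([-0.6519282 , -0.27706301,  0.26673611]), 'moment': array([ 0.03548414, -0.05098187,  0.03713408]), 'width': 1.0008397426088382}
scene [[369.0, 0.0, 253.0], [0.0, 369.0, 193.3], [0.0, 0.0, 1.0]] -0.008167927790868125 [[-0.838, -0.353, 0.416, 218.748], [-0.545, 0.559, -0.624, 617.744], [-0.012, -0.75, -0.661, 615.278], [0.0, 0.0, 0.0, 1.0]]
top [[445.2, 0.0, 258.7], [0.0, 445.2, 188.2], [0.0, 0.0, 1.0]] -0.15633965255339222 [[-0.008, -0.983, 0.185, 365.567], [-1.0, 0.009, 0.004, 74.253], [-0.006, -0.185, -0.983, 1180.647], [0.0, 0.0, 0.0, 1.0]]
```

View pics/top0.png

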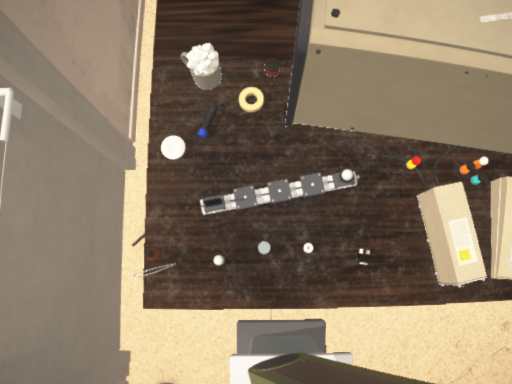

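View pics/scene0.png

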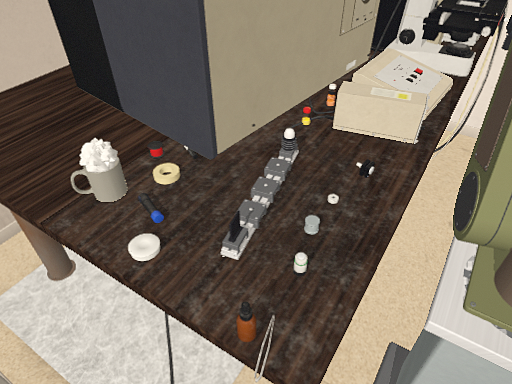

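The top view shows the lamp at the right end of the rail (347,175) and the beam stop at the left (205,205). The objective is at about (219,260), the pedestal (264,247), the puck (308,247), the mount (364,256), the wafer box (173,148) and the bottle (154,256). The scene view agrees. I'll enlarge the working area next.

```bash
cat > h.py <<'E'
import cv2,numpy as np
from bench import status,vision
def cam(n):
    i=vision.camera_info(n);return np.array(i["intrinsics"]),i["k1"],np.array(i["T"])
def px2w(n,uv,z):
    K,k,T=cam(n)
    d=(np.array(uv,float)-K[:2,2])/[K[0,0],K[1,1]]
    s=d.copy()
    for _ in range(20): s=d/(1+k*(s@s))
    r=T[:3,:3]@[s[0],s[1],1]; t=(z-T[2,3])/r[2]
    return (T[:3,3]+t*r)[:2]
def w2px(n,p):
    K,k,T=cam(n); c=T[:3,:3].T@(np.array(p,float)-T[:3,3]); s=c[:2]/c[2]
    return K[:2,2]+s*(1+k*(s@s))*[K[0,0],K[1,1]]
def crop(n,x0,y0,w,h,f,out):
    im=vision.camera(n)[y0:y0+h,x0:x0+w]
    im=cv2.resize(im,None,fx=f,fy=f,interpolation=cv2.INTER_CUBIC)
    for x in range(x0-x0%10+10,x0+w,10): cv2.line(im,((x-x0)*f,0),((x-x0)*f,4 if x%50 else 14),(0,255,255),1)
    for y in range(y0-y0%10+10,y0+h,10): cv2.line(im,(0,(y-y0)*f),(4 if y%50 else 14,(y-y0)*f),(0,255,255),1)
    cv2.imwrite("pics/"+out,im)
E
python3 - <<'E'
from h import *
crop("top",195,165,190,110,4,"c1.png")
E
```

```text
(no output)
```

View pics/c1.png

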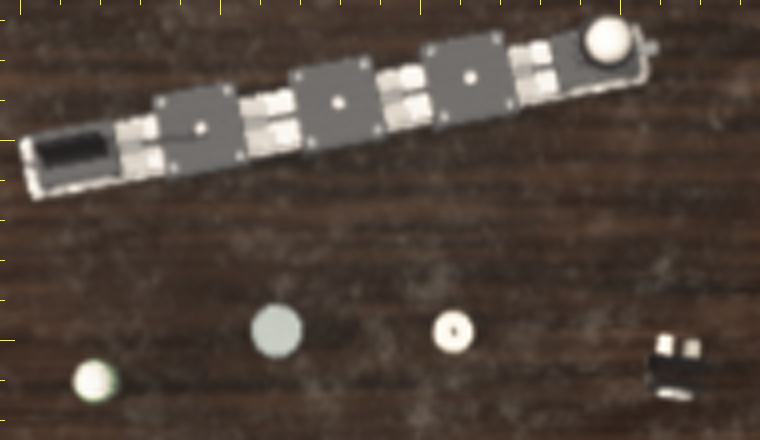

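The crop gives carrier holes, in full-image pixels, of near (312.5,184.2), mid (279.5,190.7) and far (245.2,197). The pedestal top is at (264.1,247.7), the puck chip at (308.5,247.7) and the objective at (218.7,260.2). I need an enlarged view of the mount for its yaw.

```bash
python3 - <<'E'
from h import *
P={"far":((245.25,197),35),"mid":((279.5,190.75),35),"near":((312.5,184.25),35),"lamp":((346.8,175.5),90),"obj":((218.8,260.2),45),"ped":((264.1,247.75),30),"puck":((308.5,247.75),10)}
W={k:px2w("top",*v) for k,v in P.items()}
for k in W: print(k,W[k].round(1),"r",np.hypot(*W[k]).round(0),"scene px z0/top",w2px("scene",[*W[k],P[k][1]]).round(1))
print([np.linalg.norm(W["lamp"]-W[k]).round(1) for k in("near","mid","far")])
d=W["far"]-W["near"];print("rail yaw",np.degrees(np.arctan2(d[1],d[0])))
a=vision.camera("top")[240:272,350:382];b=vision.camera("scene")[150:186,350:386]
a=cv2.resize(a,(400,400),interpolation=cv2.INTER_CUBIC);b=cv2.resize(b,(400,400),interpolation=cv2.INTER_CUBIC)
cv2.imwrite("pics/m1.png",np.hstack([a,b]))
crop("scene",215,120,170,160,4,"s1.png")
E
```

```text
far [558.7 114.6] r 570.0 scene px z0/top [251.6 208.4]
mid [574.4  25. ] r 575.0 scene px z0/top [266.3 184.6]
near [591.  -62.1] r 594.0 scene px z0/top [278.3 164.3]
lamp [ 601.9 -143.2] r 619.0 scene px z0/top [290.7 130.8]
obj [395.1 181.9] r 435.0 scene px z0/top [302.5 255.7]
ped [426.6  66.7] r 432.0 scene px z0/top [313.3 219.4]
puck [426.4 -49.8] r 429.0 scene px z0/top [333.7 196.5]
[np.float64(81.8), np.float64(170.4), np.float64(261.4)]
rail yaw 100.36303976971523
```

View pics/m1.png

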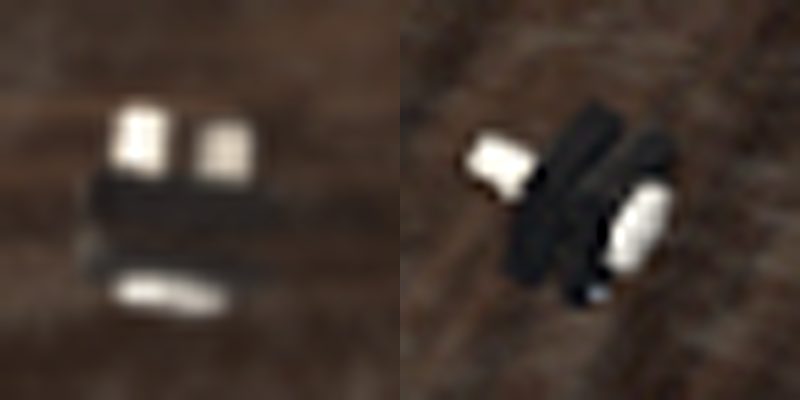

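View pics/s1.png

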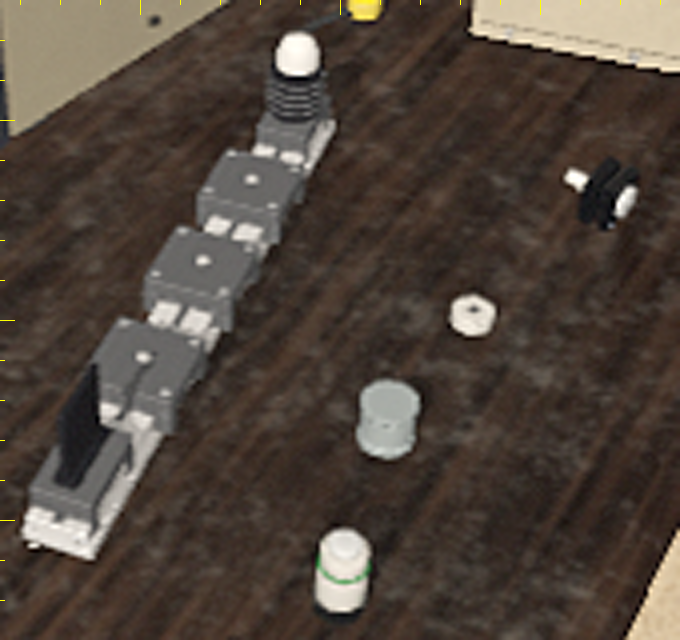

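The scene crop confirms my projections to within about 1 px: holes at (277.8,165), (265.7,185.2) and (250.7,209.2), objective top (301.2,256), pedestal (312.2,218.8), puck (333.2,198). The mount's mirror in the top view runs from (359,263) to (368.2,264.2), facing the robot with a slight yaw. In the scene view its mirror is at (371.4,170.4).

```bash
cat >> h.py <<'E'
from scipy.spatial.transform import Rotation as R
def go(x,y,z,yaw=None):
    "shift in tool axes (m), after turning by az about tool z, to reach TCP target (mm, deg)"
    s=status.observe(); q=s["tcp_rot"]; r=R.from_quat([*q[1:],q[0]]); X=r.as_matrix()[:,0]
    cur=np.degrees(np.arctan2(X[1],X[0])); yaw=cur if yaw is None else yaw
    d=np.array([x,y,z])-s["position"]; p=np.radians(yaw); c,n=np.cos(p),np.sin(p)
    pc=np.radians(cur); 
    print("t",round(s["time_s"],2),"pos",s["position"].round(1),"yaw",cur.round(1),"tilt z",r.as_matrix()[:,2].round(3),"w",round(s["width"]*85,1),
     "| shift in current axes",(np.array([d@[np.cos(pc),np.sin(pc),0],d@[np.sin(pc),-np.cos(pc),0],-d[2]])/1000).round(4),"in new axes",(np.array([d@[c,n,0],d@[n,-c,0],-d[2]])/1000).round(4),"az",-np.radians((yaw-cur+180)%360-180).round(3))
E
python3 - <<'E'
from h import *
a=px2w("top",(350+112/12.5,240+290/12.5),18);b=px2w("top",(350+228/12.5,240+302/12.5),18)
print("mirror ends",a,b,np.linalg.norm(a-b),"yaw",np.degrees(np.arctan2(-(a-b)[0],(a-b)[1])))
print("scene mirror",px2w("scene",(371.4,170.35),18))
print("box edge",px2w("top",(290,125),0),px2w("top",(345,131),0))
go(426,66,150,100.4)
E
```

```text
mirror ends [ 383.73750607 -180.13174035] [ 380.72935717 -204.61833887] 24.67068030376596 yaw -7.003625126987901
scene mirror [ 382.11969827 -188.70910554]
box edge [766.51503646  -9.07687195] [ 748.34270179 -162.3614348 ]
t 0.3 pos [ 183.4 -544.7  231. ] yaw 18.6 tilt z [-0.     0.001 -1.   ] w 85.1 | shift in current axes [ 0.4248 -0.5014  0.081 ] in new axes [0.5569 0.3489 0.081 ] az -1.428
```

```bash
python3 -m creep '[[0.044,-0.021,0,0,0,0,1],[0.044,-0.021,0,0,0,0,1],[0.044,-0.021,0,0,0,0,1],[0.044,-0.021,0,0,0,0,1],[0.044,-0.021,0,0,0,0,1],[0.044,-0.021,0,0,0,0,1],[0.044,-0.021,0,0,0,0,1],[0,0,0.009,0,0,-0.1587,1],[0,0,0.009,0,0,-0.1587,1],[0,0,0.009,0,0,-0.1587,1]]' 40
python3 -m creep '[[0,0,0.009,0,0,-0.1587,1],[0,0,0.009,0,0,-0.1587,1],[0,0,0.009,0,0,-0.1587,1],[0,0,0.009,0,0,-0.1587,1],[0,0,0.009,0,0,-0.1587,1],[0,0,0.009,0,0,-0.1587,1],[0,0,0,0,0,0,1],[0,0,0,0,0,0,1]]'
python3 -c "
from h import *
go(426.5,66.5,100,100.4)"
```

```text
time_s: 1.55
position: [428.7, -307.0, 204.0]
tcp_rot: [0.0, 0.92, 0.393, -0.0]
ft_force: [-0.7, -0.0, -0.3]
width: 1.0
time_s: 2.55
position: [428.6, -307.5, 150.6]
tcp_rot: [0.0, 0.641, 0.768, 0.0]
ft_force: [0.7, 0.1, 0.7]
width: 0.997
t 2.55 pos [ 428.6 -307.5  150.6] yaw 100.3 tilt z [ 0. -0. -1.] w 84.7 | shift in current axes [0.3684 0.0647 0.0506] in new axes [0.3683 0.0654 0.0506] az -0.002
```

```bash
python3 -m creep '[[0.046,0.008,0,0,0,0,1],[0.046,0.008,0,0,0,0,1],[0.046,0.008,0,0,0,0,1],[0.046,0.008,0,0,0,0,1],[0.046,0.008,0.01,0,0,0,1],[0.046,0.008,0.01,0,0,0,1],[0.046,0.008,0.015,0,0,0,1],[0.046,0.008,0.015,0,0,0,1],[0,0,0,0,0,0,1],[0,0,0,0,0,0,1]]'
python3 -c "
from h import *
go(426.5,66.5,2,100.4)
crop('scene',250,150,130,130,4,'s2.png')"
```

```text
time_s: 3.8
position: [425.2, 66.1, 100.7]
tcp_rot: [0.0, 0.64, 0.769, 0.0]
ft_force: [0.7, -0.7, -0.2]
width: 1.002
t 3.8 pos [425.2  66.1 100.7] yaw 100.5 tilt z [ 0.001 -0.    -1.   ] w 85.2 | shift in current axes [0.0002 0.0014 0.0987] in new axes [0.0002 0.0014 0.0987] az 0.001
```

View pics/s2.png

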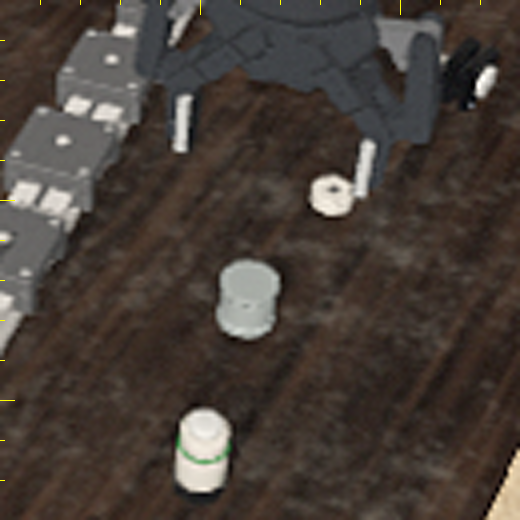

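The gripper straddles the pedestal: the open fingers are at crop (181,150) and (363,195), above the pedestal at (248,275). Next I descend and grip.

```bash
python3 -m creep '[[0,0.0014,0.035,0,0,0,1],[0,0,0.035,0,0,0,1],[0,0,0.02,0,0,0,1],[0,0,0.007,0,0,0,1],[0,0,0,0,0,0,-1],[0,0,0,0,0,0,-1],[0,0,0,0,0,0,-1],[0,0,0,0,0,0,-1],[0,0,0,0,0,0,-1],[0,0,0,0,0,0,-1]]' 40
python3 -m creep '[[0,0,0,0,0,0,-1],[0,0,0,0,0,0,-1]]'
python3 -c "
from h import *
go(574.4,25,130,100.4)"
```

```text
time_s: 5.1
position: [426.9, 66.4, 4.3]
tcp_rot: [0.001, 0.64, 0.769, 0.001]
ft_force: [-0.3, -0.5, 5.6]
width: 0.343
time_s: 5.35
position: [426.9, 66.4, 4.3]
tcp_rot: [0.001, 0.64, 0.769, 0.001]
ft_force: [0.3, -1.4, 4.7]
width: 0.348
t 5.35 pos [426.9  66.4   4.3] yaw 100.5 tilt z [ 0.002 -0.    -1.   ] w 29.6 | shift in current axes [-0.0675  0.1375 -0.1257] in new axes [-0.0673  0.1376 -0.1257] az 0.001
```

```bash
python3 -m creep '[[0,0,-0.02,0,0,0,-1],[0,0,-0.04,0,0,0,-1],[-0.0065,0.0135,-0.02,0,0,0,-1],[-0.015,0.031,0,0,0,0,-1],[-0.015,0.031,0,0,0,0,-1],[-0.015,0.031,0,0,0,0,-1],[-0.016,0.031,0,0,0,0,-1],[0,0,0.01,0,0,0,-1],[0,0,0,0,0,0,-1],[0,0,0,0,0,0,-1]]'
python3 -c "
from h import *
go(574.4,25,40,100.4)
crop('scene',215,120,150,130,5,'s3.png')"
```

```text
time_s: 6.6
position: [571.7, 25.4, 73.1]
tcp_rot: [-0.001, 0.64, 0.769, -0.001]
ft_force: [0.4, 0.3, -0.6]
width: 0.35
t 6.6 pos [571.7  25.4  73.1] yaw 100.5 tilt z [-0.002  0.    -1.   ] w 29.8 | shift in current axes [-0.0008  0.0026  0.0331] in new axes [-0.0008  0.0026  0.0331] az 0.001
```

View pics/s3.png

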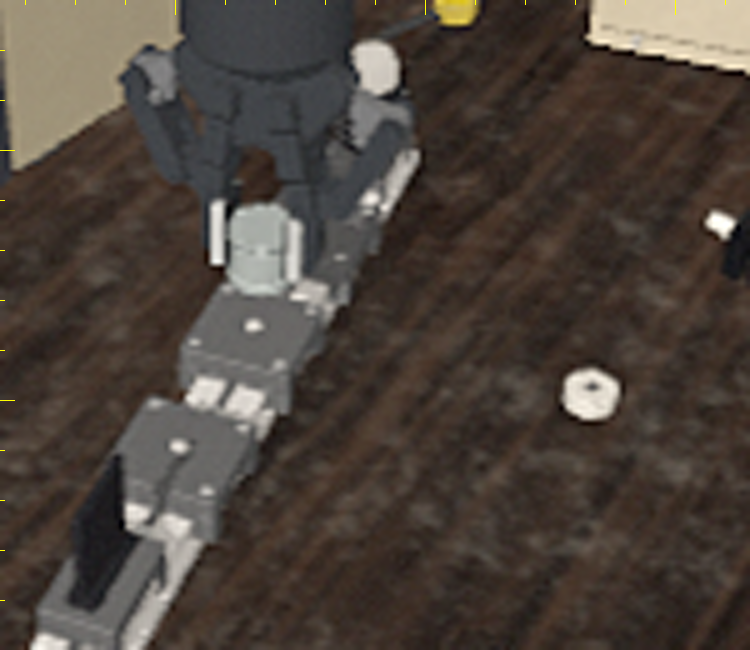

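The pedestal is held upright, with its top at crop (258,218), over the middle hole at (254,326). Now I lower and release it.

```bash
python3 -c "
from h import *
print(w2px('scene',[571.7,25.4,98.8]), 'seen 266.6 163.6')"
python3 -m creep '[[-0.001,0.0025,0.015,0,0,0,-1],[0,0,0.012,0,0,0,-1],[0,0,0.005,0,0,0,-1],[0,0,0.0015,0,0,0,-1],[0,0,0,0,0,0,-1],[0,0,0,0,0,0,-1]]'
python3 -c "
from h import *
go(574.4,25,40,100.4)"
```

```text
[267.48642152 164.07397637] seen 266.6 163.6
time_s: 7.4
position: [576.6, 24.4, 39.9]
tcp_rot: [0.0, 0.64, 0.769, 0.0]
ft_force: [0.1, -0.4, 0.5]
width: 0.344
t 7.4 pos [576.6  24.4  39.9] yaw 100.4 tilt z [ 0.001 -0.    -1.   ] w 29.3 | shift in current axes [ 0.001  -0.0021 -0.0001] in new axes [ 0.001  -0.0021 -0.0001] az 0.001
```

```bash
python3 -m creep '[[0.001,-0.002,0.0008,0,0,0,-1],[0,0,0,0,0,0,-1],[0,0,0,0,0,0,1],[0,0,0,0,0,0,1],[0,0,0,0,0,0,1],[0,0,0,0,0,0,1],[0,0,0,0,0,0,1],[0,0,-0.04,0,0,0,1],[0,0,-0.04,0,0,0,1],[0,0,0,0,0,0,1]]'
python3 -c "
from h import *
go(426.4,-49.8,90,100.4)"
```

```text
time_s: 8.65
position: [576.8, 25.0, 122.5]
tcp_rot: [0.003, 0.64, 0.769, 0.002]
ft_force: [0.4, -0.7, -0.1]
width: 0.997
t 8.65 pos [576.8  25.  122.5] yaw 100.4 tilt z [ 0.008 -0.    -1.   ] w 84.7 | shift in current axes [-0.0463 -0.1615  0.0325] in new axes [-0.0464 -0.1614  0.0325] az 0.001
```

```bash
python3 -m creep '[[-0.0115,-0.04,0,0,0,0,1],[-0.0115,-0.04,0,0,0,0,1],[-0.0115,-0.04,0.01,0,0,0,1],[-0.0115,-0.04,0.02,0,0,0,1],[0,0,0,0,0,0,1],[0,0,0,0,0,0,1],[0,0,0,0,0,0,1]]'
python3 -c "
from h import *
go(426.4,-49.8,1,100.4)
crop('top',250,175,100,90,6,'t4.png')"
```

```text
time_s: 9.52
position: [426.8, -49.2, 89.3]
tcp_rot: [0.001, 0.64, 0.769, 0.001]
ft_force: [0.1, -0.8, 0.2]
width: 1.001
t 9.53 pos [426.8 -49.2  89.3] yaw 100.5 tilt z [ 0.002 -0.    -1.   ] w 85.1 | shift in current axes [-0.0005 -0.0005  0.0883] in new axes [-0.0005 -0.0005  0.0883] az 0.001
```

View pics/t4.png

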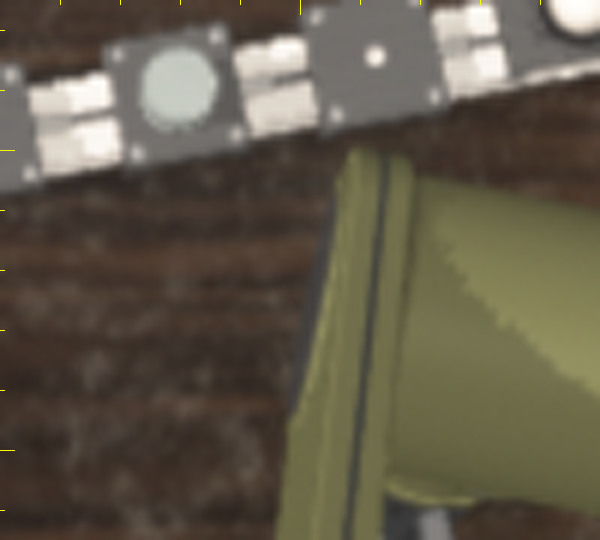

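The pedestal stands on the middle carrier with its top centre at (279.8,189.7). Next is the puck.

```bash
python3 -c "
from h import *
print(px2w('top',(279.83,189.67),65))"
python3 -m creep '[[-0.0005,-0.0005,0.04,0,0,0,1],[0,0,0.03,0,0,0,1],[0,0,0.012,0,0,0,1],[0,0,0.005,0,0,0,1],[0,0,0.001,0,0,0,-1],[0,0,0,0,0,0,-1],[0,0,0,0,0,0,-1],[0,0,0,0,0,0,-1],[0,0,0,0,0,0,-1],[0,0,0,0,0,0,-1]]' 40
python3 -m creep '[[0,0,0,0,0,0,-1],[0,0,0,0,0,0,-1]]'
python3 -c "
from h import *
go(574.4,25,120,100.4)"
```

```text
[571.73833128  25.36352419]
time_s: 10.82
position: [425.2, -49.9, 1.8]
tcp_rot: [0.001, 0.64, 0.769, 0.0]
ft_force: [-0.5, 0.3, 6.6]
width: 0.262
time_s: 11.08
position: [425.2, -49.9, 1.8]
tcp_rot: [0.001, 0.64, 0.768, 0.0]
ft_force: [-0.3, 0.5, 5.5]
width: 0.263
t 11.07 pos [425.2 -49.9   1.8] yaw 100.4 tilt z [ 0.002 -0.    -1.   ] w 22.4 | shift in current axes [ 0.0466  0.1603 -0.1182] in new axes [ 0.0467  0.1603 -0.1182] az 0.001
```

```bash
python3 -m creep '[[0,0,-0.02,0,0,0,-1],[0,0,-0.04,0,0,0,-1],[0,0,-0.04,0,0,0,-1],[0.0118,0.04,-0.018,0,0,0,-1],[0.0118,0.04,0,0,0,0,-1],[0.0118,0.04,0,0,0,0,-1],[0.0118,0.039,0,0,0,0,-1],[0,0,0,0,0,0,-1],[0,0,0,0,0,0,-1],[0,0,0,0,0,0,-1]]'
python3 -c "
from h import *
go(573.2,25,67,100.4)
crop('scene',235,130,60,60,10,'s5.png')"
```

```text
time_s: 12.32
position: [570.9, 25.0, 118.8]
tcp_rot: [-0.001, 0.64, 0.768, -0.001]
ft_force: [-0.2, 0.1, -0.8]
width: 0.27
t 12.32 pos [570.9  25.  118.8] yaw 100.4 tilt z [-0.002 -0.    -1.   ] w 23.0 | shift in current axes [-0.0005  0.0023  0.0518] in new axes [-0.0005  0.0023  0.0518] az 0.0
```

View pics/s5.png

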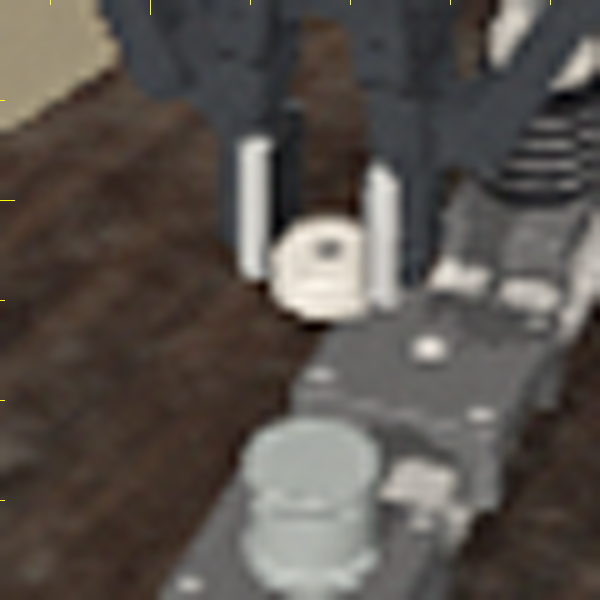

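The puck is held level, with its chip at (267.8,154.7). The pedestal top centre is at (266.2,176.2).

```bash
python3 -c "
from h import *
print(px2w('scene',(267.8,154.7),127),px2w('scene',(266.2,176.2),65),'hole',px2w('scene',(265.7,185.2),35))"

```

```text
[570.25203562  27.13876418] [572.40361024  29.24859205] hole [574.38534834  27.70494191]
```

```bash
python3 -m creep '[[0,0,0.03,0,0,0,-1],[0,0,0.012,0,0,0,-1],[0,0,0,0,0,0,-1],[0,0,0,0,0,0,-1],[0,0,0,0,0,0,-1]]'
python3 -c "
from h import *
go(573,26.2,67,100.4)"
```

```text
time_s: 13.0
position: [573.1, 25.4, 77.9]
tcp_rot: [0.001, 0.64, 0.769, 0.001]
ft_force: [-1.1, 0.6, 0.2]
width: 0.263
t 13.0 pos [573.1  25.4  77.9] yaw 100.4 tilt z [ 0.002 -0.    -1.   ] w 22.4 | shift in current axes [0.0008 0.     0.0109] in new axes [0.0008 0.     0.0109] az 0.001
```

```bash
python3 -m creep '[[0.001,0,0.006,0,0,0,-1],[0,0,0.003,0,0,0,-1],[0,0,0.0015,0,0,0,-1],[0,0,0,0,0,0,-1],[0,0,0,0,0,0,-1]]'
python3 -c "
from h import *
go(573,26,66.8,100.4); print(status.observe()['ft_force'])"
```

```text
time_s: 13.62
position: [572.0, 26.5, 66.9]
tcp_rot: [-0.0, 0.64, 0.769, -0.0]
ft_force: [-2.2, 0.1, 5.9]
width: 0.264
t 13.62 pos [572.   26.5  66.9] yaw 100.4 tilt z [-0.  0. -1.] w 22.4 | shift in current axes [-0.0007  0.0009  0.0001] in new axes [-0.0007  0.0009  0.0001] az 0.001
[-2.22180697  0.14394881  5.9191497 ]
```

Contact is at the expected height, so I release, lift and check.

```bash
python3 -m creep '[[0,0,0,0,0,0,1],[0,0,0,0,0,0,1],[0,0,0,0,0,0,1],[0,0,0,0,0,0,1],[0,0,0,0,0,0,1],[0,0,-0.02,0,0,0,1],[0,0,-0.04,0,0,0,1],[0,0,-0.02,0,0,0,1],[0,0,0,0,0,0,1]]'
python3 -c "
from h import *
go(395.1,181.9,120,100.4)
crop('scene',235,130,70,70,8,'s6.png')"
```

```text
time_s: 14.75
position: [573.7, 26.4, 148.3]
tcp_rot: [0.002, 0.64, 0.769, 0.001]
ft_force: [-0.6, -0.1, -0.9]
width: 0.996
t 14.75 pos [573.7  26.4 148.3] yaw 100.4 tilt z [ 0.004 -0.    -1.   ] w 84.7 | shift in current axes [ 0.1853 -0.1474  0.0283] in new axes [ 0.1852 -0.1476  0.0283] az 0.001
```

View pics/s6.png

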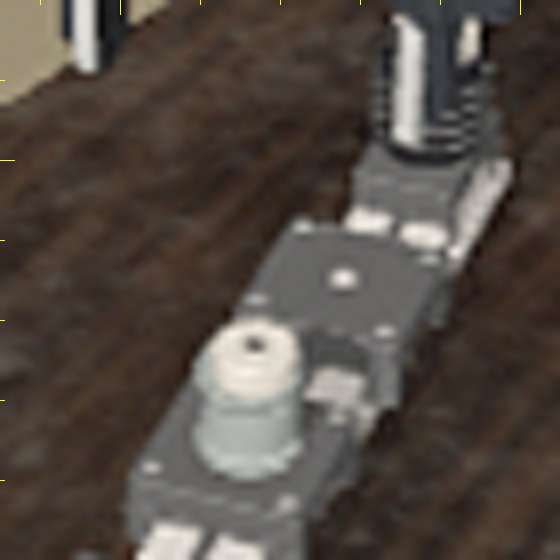

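The puck sits flat on the pedestal, about 1 mm off, with its chip at (266.9,173). The objective is next.

```bash
python3 -m creep '[[0.037,-0.0295,0,0,0,0,1],[0.037,-0.0295,0,0,0,0,1],[0.037,-0.0295,0,0,0,0,1],[0.037,-0.0295,0.02,0,0,0,1],[0.037,-0.0295,0.03,0,0,0,1],[0,0,0.01,0,0,0,1],[0,0,0,0,0,0,1],[0,0,0,0,0,0,1],[0,0,0,0,0,0,1]]'
python3 -c "
from h import *
go(395.1,181.9,5,100.4)
crop('scene',250,185,100,100,6,'s7.png')
crop('top',195,165,190,110,4,'t7.png')"
```

```text
time_s: 15.92
position: [395.2, 181.4, 87.0]
tcp_rot: [0.001, 0.64, 0.768, 0.001]
ft_force: [-0.2, 0.3, -0.0]
width: 1.001
t 15.93 pos [395.2 181.4  87. ] yaw 100.4 tilt z [ 0.002  0.    -1.   ] w 85.1 | shift in current axes [0.0006 0.     0.082 ] in new axes [0.0006 0.     0.082 ] az -0.001
```

View pics/s7.png

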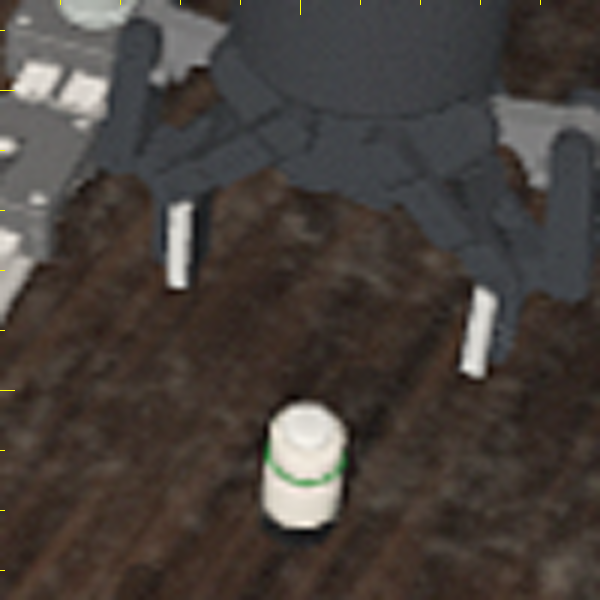

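The fingers straddle the objective, whose top is at (301,255.8) and unmoved. I descend and grip the barrel.

```bash
python3 -m creep '[[0,0,0.035,0,0,0,1],[0,0,0.03,0,0,0,1],[0,0,0.012,0,0,0,1],[0,0,0.003,0,0,0,1],[0,0,0,0,0,0,-1],[0,0,0,0,0,0,-1],[0,0,0,0,0,0,-1],[0,0,0,0,0,0,-1],[0,0,0,0,0,0,-1],[0,0,0,0,0,0,-1]]' 40
python3 -m creep '[[0,0,0,0,0,0,-1],[0,0,0,0,0,0,-1]]'
python3 -c "
from h import *
go(591,-62,150,100.4)"
```

```text
time_s: 17.27
position: [394.5, 182.0, 7.3]
tcp_rot: [0.001, 0.64, 0.769, 0.001]
ft_force: [-1.0, 0.1, 6.1]
width: 0.28
time_s: 17.52
position: [394.5, 181.9, 7.3]
tcp_rot: [0.001, 0.64, 0.769, 0.001]
ft_force: [0.2, 0.6, 5.2]
width: 0.286
t 17.52 pos [394.5 181.9   7.3] yaw 100.5 tilt z [ 0.002  0.001 -1.   ] w 24.3 | shift in current axes [-0.2756  0.149  -0.1427] in new axes [-0.2754  0.1493 -0.1427] az 0.001
```

```bash
python3 -m creep '[[0,0,-0.02,0,0,0,-1],[0,0,-0.045,0,0,0,-1],[-0.039,0.0213,-0.045,0,0,0,-1],[-0.0395,0.0213,-0.033,0,0,0,-1],[-0.0395,0.0213,0,0,0,0,-1],[-0.0395,0.0213,0,0,0,0,-1],[-0.0395,0.0213,0,0,0,0,-1],[-0.0395,0.0213,0,0,0,0,-1],[-0.0395,0.0213,0,0,0,0,-1],[0,0,0,0,0,0,-1]]'
python3 -m creep '[[0,0,0.03,0,0,0,-1],[0,0,0.03,0,0,0,-1],[0,0,0.02,0,0,0,-1],[0,0,0,0,0,0,-1],[0,0,0,0,0,0,-1],[0,0,0,0,0,0,-1]]'
python3 -c "
from h import *
go(591,-62,43,100.4)
crop('scene',245,115,70,70,8,'s8.png')"
```

```text
time_s: 18.77
position: [592.3, -65.1, 148.9]
tcp_rot: [0.001, 0.641, 0.768, 0.0]
ft_force: [-0.3, 1.1, -1.3]
width: 0.278
time_s: 19.52
position: [590.8, -62.3, 70.2]
tcp_rot: [0.001, 0.64, 0.769, 0.001]
ft_force: [0.7, 0.3, -1.0]
width: 0.279
t 19.52 pos [590.8 -62.3  70.2] yaw 100.5 tilt z [ 0.002 -0.    -1.   ] w 23.7 | shift in current axes [0.0002 0.0003 0.0272] in new axes [0.0002 0.0003 0.0272] az 0.001
```

View pics/s8.png

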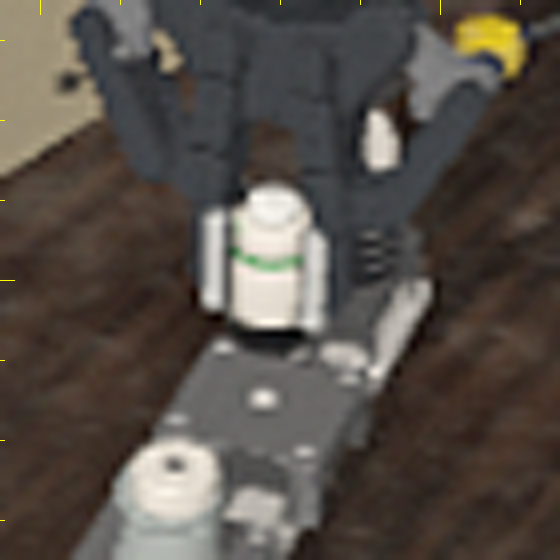

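The objective is held upright over the near hole, with its nose at (279,140.4). Lowering it.

```bash
python3 -m creep '[[0,0,0.015,0,0,0,-1],[0,0,0.009,0,0,0,-1],[0,0,0.003,0,0,0,-1],[0,0,0.0008,0,0,0,-1],[0,0,0,0,0,0,-1],[0,0,0,0,0,0,-1],[0,0,0,0,0,0,-1]]'
python3 -c "
from h import *
print(px2w('scene',(279,140.4),113))
go(591,-62,42.3,100.4)"
```

```text
time_s: 20.45
position: [589.0, -62.2, 42.3]
tcp_rot: [-0.001, 0.64, 0.769, -0.0]
ft_force: [-3.7, 0.7, 12.8]
width: 0.278
[588.40205731 -55.95048739]
t 20.45 pos [589.  -62.2  42.3] yaw 100.4 tilt z [-0.001  0.    -1.   ] w 23.6 | shift in current axes [-0.0001  0.002  -0.    ] in new axes [-0.0001  0.002  -0.    ] az 0.001
```

```bash
python3 -m creep '[[0,0,0,0,0,0,1],[0,0,0,0,0,0,1],[0,0,0,0,0,0,1],[0,0,0,0,0,0,1],[0,0,0,0,0,0,1],[0,0,-0.03,0,0,0,1],[0,0,-0.05,0,0,0,1],[0,0,-0.03,0,0,0,1],[0,0,0,0,0,0,1]]'
python3 -c "
from h import *
go(395.6,-193,100,-7)"
```

```text
time_s: 21.58
position: [592.1, -62.7, 154.2]
tcp_rot: [0.003, 0.64, 0.769, 0.002]
ft_force: [-0.9, -0.2, -0.4]
width: 0.998
t 21.57 pos [592.1 -62.7 154.2] yaw 100.4 tilt z [ 0.006 -0.001 -1.   ] w 84.8 | shift in current axes [-0.0925 -0.2169  0.0542] in new axes [-0.1792  0.1533  0.0542] az 1.875
```

```bash
python3 -m creep '[[-0.0185,-0.0434,0,0,0,0,1],[-0.0185,-0.0434,0,0,0,0,1],[-0.0185,-0.0434,0,0,0,0,1],[-0.0185,-0.0434,0,0,0,0,1],[-0.0185,-0.0434,0.01,0,0,0,1],[0,0,0,0,0,0.1705,1],[0,0,0,0,0,0.1705,1],[0,0,0,0,0,0.1705,1],[0,0,0,0,0,0.1705,1],[0,0,0,0,0,0.1705,1]]'
python3 -m creep '[[0,0,0.01,0,0,0.1705,1],[0,0,0.01,0,0,0.1705,1],[0,0,0.01,0,0,0.1705,1],[0,0,0.01,0,0,0.1705,1],[0,0,0.01,0,0,0.1705,1],[0,0,0,0,0,0.17,1],[0,0,0,0,0,0,1],[0,0,0,0,0,0,1]]'
python3 -c "
from h import *
go(395.6,-193,5,-7)
crop('scene',320,120,100,90,7,'s9.png')"
```

```text
time_s: 22.82
position: [392.3, -192.1, 139.9]
tcp_rot: [-0.001, 0.902, 0.433, -0.001]
ft_force: [-0.4, -0.1, -0.2]
width: 0.998
time_s: 23.82
position: [392.9, -192.4, 90.7]
tcp_rot: [-0.0, 0.998, -0.06, -0.0]
ft_force: [0.6, -0.4, -0.0]
width: 1.003
t 23.82 pos [ 392.9 -192.4   90.7] yaw -6.8 tilt z [-0.001  0.001 -1.   ] w 85.2 | shift in current axes [0.0027 0.0002 0.0857] in new axes [0.0027 0.0002 0.0857] az 0.003
```

View pics/s9.png

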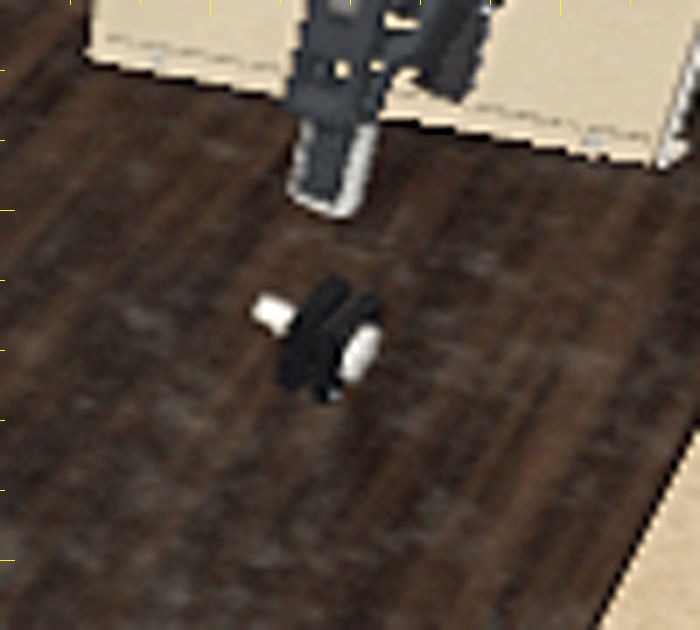

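The fingers line up with the plates, and the mount with its mirror at crop (360,350) sits between them along y. Descending to grip.

```bash
python3 -m creep '[[0.002,0,0.035,0,0,0,1],[0,0,0.032,0,0,0,1],[0,0,0.014,0,0,0,1],[0,0,0.005,0,0,0,1],[0,0,0,0,0,0,-1],[0,0,0,0,0,0,-1],[0,0,0,0,0,0,-1],[0,0,0,0,0,0,-1],[0,0,0,0,0,0,-1],[0,0,0,0,0,0,-1]]' 40
python3 -m creep '[[0,0,0,0,0,0,-1],[0,0,0,0,0,0,-1]]'
python3 -c "
from h import *
go(558.7,114.6,130,100.4)"
```

```text
time_s: 25.12
position: [395.8, -193.1, 6.0]
tcp_rot: [0.0, 0.998, -0.061, 0.001]
ft_force: [-0.3, 1.0, 6.7]
width: 0.393
time_s: 25.38
position: [395.8, -193.2, 6.0]
tcp_rot: [0.0, 0.998, -0.061, 0.001]
ft_force: [-0.2, 0.6, 5.7]
width: 0.392
t 25.38 pos [ 395.8 -193.2    6. ] yaw -7.0 tilt z [ 0.001 -0.001 -1.   ] w 33.3 | shift in current axes [ 0.1243 -0.3253 -0.124 ] in new axes [ 0.2733  0.2158 -0.124 ] az -1.874
```

```bash
python3 -m creep '[[0,0,-0.02,0,0,0,-1],[0,0,-0.04,0,0,0,-1],[0,0,-0.03,0,0,-0.1705,-1],[0,0,-0.03,0,0,-0.1705,-1],[0,0,-0.02,0,0,-0.1705,-1],[0,0,0,0,0,-0.1705,-1],[0,0,0,0,0,-0.1705,-1],[0,0,0,0,0,-0.1705,-1],[0,0,0,0,0,-0.1705,-1],[0,0,0,0,0,-0.1705,-1]]'
python3 -m creep '[[0,0,0,0,0,-0.1705,-1],[0,0,0,0,0,-0.1705,-1],[0,0,0,0,0,-0.17,-1],[0,0,0,0,0,0,-1],[0,0,0,0,0,0,-1]]'
python3 -c "
from h import *
go(559.4,110.7,80,100.4)"
```

```text
time_s: 26.62
position: [394.9, -192.7, 145.1]
tcp_rot: [-0.0, 0.812, 0.584, -0.0]
ft_force: [0.5, -0.2, -0.5]
width: 0.389
time_s: 27.25
position: [395.1, -192.8, 145.2]
tcp_rot: [-0.0, 0.641, 0.768, -0.0]
ft_force: [-0.4, -0.9, -0.9]
width: 0.388
t 27.25 pos [ 395.1 -192.8  145.2] yaw 100.3 tilt z [-0.  0. -1.] w 33.0 | shift in current axes [0.2693 0.2158 0.0652] in new axes [0.2689 0.2164 0.0652] az -0.002
```

```bash
python3 -m creep '[[0.0385,0.0309,0,0,0,0,-1],[0.0385,0.0309,0,0,0,0,-1],[0.0385,0.0309,0,0,0,0,-1],[0.0385,0.0309,0,0,0,0,-1],[0.0385,0.0309,0,0,0,0,-1],[0.0385,0.0309,0,0,0,0,-1],[0.0383,0.0306,0,0,0,0,-1],[0,0,0.03,0,0,0,-1],[0,0,0.025,0,0,0,-1],[0,0,0.01,0,0,0,-1]]'
python3 -m creep '[[0,0,0,0,0,0,-1],[0,0,0,0,0,0,-1],[0,0,0,0,0,0,-1]]'
python3 -c "
from h import *
go(559.4,110.7,42,100.4)
crop('scene',225,145,70,75,8,'s10.png')"
```

```text
time_s: 28.5
position: [557.7, 111.2, 78.5]
tcp_rot: [-0.001, 0.64, 0.768, -0.001]
ft_force: [-0.4, -0.6, -1.4]
width: 0.389
time_s: 28.88
position: [559.8, 111.0, 81.3]
tcp_rot: [0.001, 0.64, 0.768, 0.001]
ft_force: [0.1, 0.3, -1.6]
width: 0.389
t 28.88 pos [559.8 111.   81.3] yaw 100.4 tilt z [ 0.002  0.    -1.   ] w 33.1 | shift in current axes [-0.0002 -0.0005  0.0393] in new axes [-0.0002 -0.0005  0.0393] az 0.0
```

View pics/s10.png

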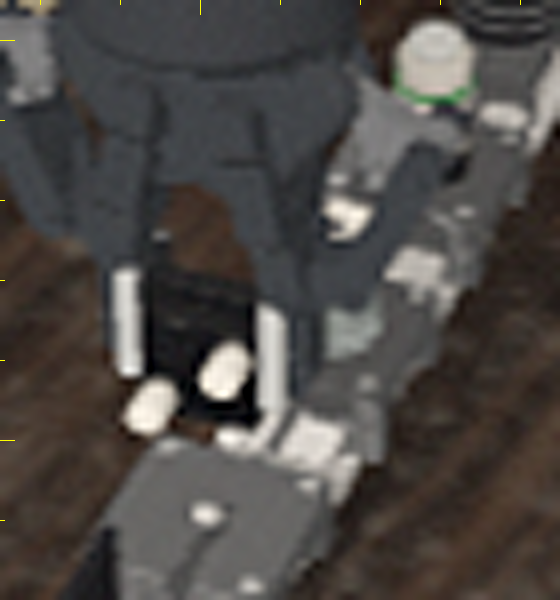

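The knobs face the beam stop at crop (150,405) and (225,370), so the mirror faces the lamp. The mount is upright above the far hole. Lowering it.

```bash
python3 -m creep '[[0,0,0.02,0,0,0,-1],[0,0,0.014,0,0,0,-1],[0,0,0.004,0,0,0,-1],[0,0,0.002,0,0,0,-1],[0,0,0,0,0,0,-1],[0,0,0,0,0,0,-1],[0,0,0,0,0,0,-1]]'
python3 -c "
from h import *
go(559.4,110.7,41,100.4)"
```

```text
time_s: 29.8
position: [558.4, 111.0, 41.0]
tcp_rot: [-0.0, 0.64, 0.769, -0.0]
ft_force: [-3.2, -1.2, 5.3]
width: 0.39
t 29.8 pos [558.4 111.   41. ] yaw 100.4 tilt z [-0.001 -0.    -1.   ] w 33.1 | shift in current axes [-0.0005  0.0009  0.    ] in new axes [-0.0005  0.0009  0.    ] az 0.001
```

Contact at the expected height. I release, lift, back off and take a final look.

```bash
python3 -m creep '[[0,0,0,0,0,0,1],[0,0,0,0,0,0,1],[0,0,0,0,0,0,1],[0,0,0,0,0,0,1],[0,0,0,0,0,0,1],[0,0,-0.03,0,0,0,1],[0,0,-0.05,0,0,0,1],[0,0,-0.05,0,0,0,1],[0,0,-0.02,0,0,0,1]]'
python3 -m creep '[[-0.04,-0.02,0,0,0,0,1],[-0.05,-0.02,0,0,0,0,1],[-0.05,-0.02,0,0,0,0,1],[-0.05,-0.02,0,0,0,0,1],[-0.05,-0.02,0,0,0,0,1],[-0.05,-0.02,0,0,0,0,1],[-0.05,-0.02,0,0,0,0,1],[-0.05,-0.02,0,0,0,0,1],[0,0,0,0,0,0,1],[0,0,0,0,0,0,1]]'
python3 -c "
from h import *
print(status.observe()['position'])
crop('scene',215,115,100,110,5,'s11.png');crop('top',230,160,130,55,6,'t11.png')
a=cv2.imread('pics/s11.png');b=cv2.imread('pics/t11.png')
cv2.imwrite('pics/s11b.png',a)"
```

```text
time_s: 30.92
position: [560.7, 111.3, 193.7]
tcp_rot: [0.002, 0.64, 0.769, 0.002]
ft_force: [0.3, 0.7, -1.3]
width: 1.001
time_s: 32.17
position: [471.8, -301.0, 189.8]
tcp_rot: [-0.001, 0.64, 0.768, 0.0]
ft_force: [-0.3, -0.2, 0.1]
width: 1.002
[ 471.84709916 -301.04409742  189.83110405]
```

View pics/s11.png

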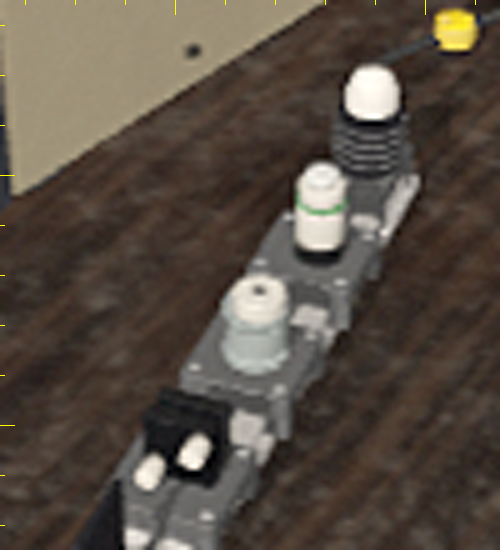

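View pics/t11.png

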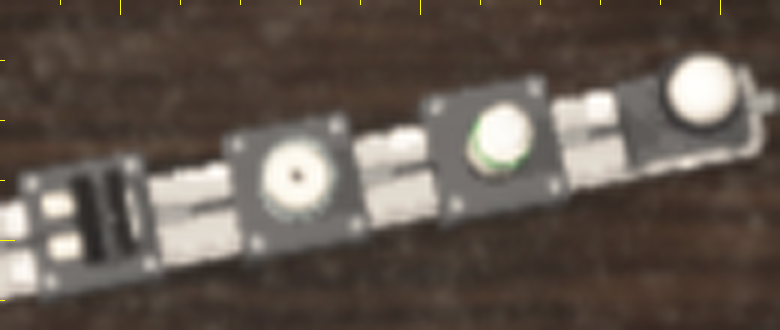

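In the final views all four stand upright. The puck is concentric with the pedestal: chip (297,176) against rim centre (298,180) in the top crop. The objective's nose is at (503,134). The mount's mirror faces the lamp at (137,210), with its knobs towards the beam stop at (57,205) and (64,246). I'll convert these to positions.

```bash
python3 - <<'E'
from h import *
f=lambda u,v,z:px2w("top",(230+u/6,160+v/6),z)
near=px2w("top",(312.5,184.25),35);mid=px2w("top",(279.5,190.75),35);far=px2w("top",(245.25,197),35)
print("obj",(f(503,134,82)-near).round(1),"puck-mid",(f(297,176,75)-mid).round(1),"ped-mid",(f(298,180,65)-mid).round(1))
# mount: plate-stack middle (local x -4.5) at z 69, mirror end (x -17.5) z 52
L=np.array([np.cos(np.radians(100.4)),np.sin(np.radians(100.4))])
print("mount",(f(103,217,69)+4.5*L-far).round(1),"via mirror",(f(137,211,55)+17.5*L-far).round(1))
a,b=px2w("top",(173,148),18),w2px("scene",[0,0,0])
im=vision.camera("top");o=cv2.imread("pics/top0.png")
for n,(x,y) in {"box":(173,148),"bottle":(154,256)}.items():
    print(n,"max diff",cv2.absdiff(im,o)[y-15:y+15,x-15:x+15].max())
i2=vision.camera("scene");o2=cv2.imread("pics/scene0.png");print("bottle scene diff",cv2.absdiff(i2,o2)[300:345,230:262].max())
E
```

```text
obj [-4.4  2.1] puck-mid [-3.7  1.7] ped-mid [-3.5  0.8]
mount [-4.4 -1.6] via mirror [-1.9 -3. ]
box max diff 4
bottle max diff 4
bottle scene diff 13
```

```bash
python3 -c "
from bench import ticket; print(ticket.finish_job())"
```

```text
the job is handed in; nothing more can be done
None
```

The beam line is laid out on the rail and the job is handed in. It took about 32 s of robot time; handing in reports no verdict.

| Part | Where it stands | Measured offset |
|---|---|---|
| Objective | carrier nearest the lamp | about 5 mm from the carrier's middle |
| Pedestal | middle carrier | about 4 mm from the carrier's middle |
| Puck | flat on the pedestal | about 1 mm from the pedestal's axis |
| Mirror mount | farthest carrier, mirror towards the lamp | 3.5 to 4.7 mm from the carrier's middle |

- **Limits:** these are within the 12 mm and 8 mm limits. Everything looked upright in both camera views, and the open gripper was parked well clear.
- **Small disagreements:** all the top-camera offsets lean 2 to 4 mm towards the robot. The arm's own pose at release put the pedestal and objective within about 2 mm of centre. The scene camera read a carrier hole about 3 mm further left than the top camera did. Part of this is within the roughly 2 mm calibration error. The mount's two readings also differ by about 3 mm.
- **Bystanders:** the wafer box and dropper bottle looked unchanged in the top view. Around the bottle the scene view differed by up to 13 grey levels, which I took for noise or shadow and did not look into.

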